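# Snap the pinch cap into the inspection camera's lens rim

## Task

Pick up the larger of the two black dust caps by pinching its two sprung ears together, fit it gently into the lens rim on top of the upward-looking inspection camera until its flange lies flush on the rim all round, then let the ears go so that the teeth spring out under the rim and the cap stays locked in. The lens barrel sits off the middle of the housing, so feel your way in with a light touch, never pressing the cap on the camera with more than about 12 N; leave the small cap and the screwdriver where they are.

Things in the scene. Friction and masses are not known exactly. Their poses are not given: they have to be found in the camera images.
- cap_center (a point): Centre of the larger black dust cap, 20 mm above its underside, on its axis; z up out of the cap, y from ear to ear. It stands ears up on the bench; 42.5 mm high, about 95 g. Two upright ears, 18.5 to 42.5 mm above the underside, each 20 mm wide (x) and 4 mm thick, face each other along y: 40 mm over their outer faces when released, 27 mm fully pinched (firm stops).
- cap: The same cap: origin at the centre of its underside, same axes. From the underside up: plug 50 mm in diameter, 14 mm high (lowest 7 mm tapered at 45 degrees, to 36 mm at the underside); flange 66 mm in diameter, 14 to 18 mm up; the ears. Teeth, 4 to 7.5 mm up, reach 28.5 mm from the axis when the ears are released and are drawn inside the plug when pinched.
- tab_a (a joint): Travel of the ear and its tooth on the cap's +y side: 0 released, 0.0065 m pinched fully in to its stop. The spring takes 3 N to start and 6 N to reach the stop; a pinch of about 20 N holds both ears on their stops and carries the cap rigidly.
- tab_b (a joint): The same for the ear and tooth on the cap's -y side.
- camera: Upward-looking inspection camera fixed to the bench: grey housing 100 x 100 x 70 mm (foot 130 mm along x), on it a locked steel eccentric ring, 88 mm across, and an aluminium lens barrel 74 mm in diameter with an open rim facing up. Origin on the bench under the housing's centre, x and y along its sides. When the cap is flush its underside is 106 mm above the bench (cap_center 126 mm).
- rim_nominal (a point): Point 120 mm above the bench, at the rim's height, over the housing's centre. The barrel's true axis (upright) lies 6 mm to one side of this point, in any direction: not reported, to be felt or seen; it does not yield sideways. The plug's taper on the edge pushes the cap towards the opening's centre. Opening 52 mm in diameter through a lip 5 mm thick; below, 62 mm wide.
- barrel (a joint): Give of the lens barrel on its spring mount, straight down: 0 at rest, -0.006 m at its stop. It starts to yield at about 2 N, then 3 N per mm. The bore is 27 mm deep from the rim.
- small_cap: Bystander: a smaller black cap, flange 42 mm in diameter, 32 mm high, origin at the centre of its underside. It does not fit this rim. It and the larger cap may be in either place.
- screwdriver: Bystander: a screwdriver lying on the bench, origin on the bench under its middle.
Not all that is in view belongs to the job. Leave any yellow look-alike of the cap alone.

How it is judged:
On the way, in this order (a step that is already met when the one before it is completed fails the run):
1. the larger cap is lifted off the bench with both ears pinched in (value of joint each of tab_a, tab_b above 0.0035 m and height (world z) of cap_center above 0.05 m), for 0.2 s.
2. with both ears still pinched, the cap is down in the rim, its flange within 2.5 mm of the rim (value of joint each of tab_a, tab_b above 0.0035 m and z of cap_center in the frame of camera below 0.1285 m and horizontal distance between cap_center and camera below 0.009 m and angle between cap_center's own z axis and vertical below 0.06 rad), for 0.2 s.
At the end, for the whole second after the job is handed in: The larger cap lies in the camera's rim, flange flush (within 1.8 mm) and level (within 0.06 rad), its axis within 9 mm of the housing's centre, both ears sprung out again (within 1.2 mm of fully released) so the teeth are under the lip, at rest and let go (value of joint each of tab_a, tab_b below 0.0012 m and z of cap_center in the frame of camera between 0.123 and 0.1278 m and horizontal distance between cap_center and camera below 0.009 m and angle between cap_center's own z axis and vertical below 0.06 rad and linear speed of cap below 0.01 m/s); the robot touches nothing.
It fails at once if the cap is pressed against the camera with more than 14 N (contact force between cap and camera above 14 N).
It fails at once if the gripper strikes or pushes the camera with more than 15 N (contact force between the fingers and camera above 15 N).
It fails at once if the small cap is moved more than 20 mm (distance of small_cap from where it was at the start of the episode above 0.02 m).
It fails at once if the screwdriver is moved more than 20 mm (distance of screwdriver from where it was at the start of the episode above 0.02 m).
It also fails if it takes over 51 s, if anything falls off the work surface, if the arm or the gripper's body presses on something with over 40 N, if the wrist force passes 120 N, or if a joint passes its speed limit or range.

## Robot

A 6-joint arm with a two-finger parallel gripper is mounted at the origin on the work surface. World frame = base frame: x ahead of the robot, y to its left, z up, the work surface at z = 0. Lengths are in m, angles in rad, forces in N, time in s.
With the tool pointing down it reaches from about 0.25 to 0.8 m from the base axis. Payload 3.9 kg.
Tool frame: the origin (TCP) lies midway between the tips of the shut fingers; the grasp point (between the pads) lies 19 mm behind it; x points along the fingers, y is the direction in which the jaws open and shut, and the axes are right-handed (so a half turn about x gives the same grasp; the last joint's range is limited). The gripper opens to 85 mm and grips with 20 to 120 N. Pads are 22 mm wide; open, the fingers measure 114 mm over their backs; the gripper's body (76 mm by 85 mm) begins 54 mm behind the grasp point. The pads swing forward as they close: fully open they stand 13 mm farther back than shut.
Start: joints at [1.116, 0.26, -0.138, 1.173, 0, 1.571], TCP at [0.231, 0.472, 0.231] pointing down, gripper open.
Joint ranges: [-2.78, 2.78], [-0.83, 1.72], [-1.28, 1.37], [-1.9, 2.12], [-1.57, 1.48], [-3.14, 3.14]. Speed limits (rad/s): [2.57, 2.57, 3.14, 3.14, 3.14, 3.14].

## Interface

Orientations are given as a unit quaternion [w, x, y, z].
In Python, from cell import sensors, eyes, ticket gives the robot as it stands.
- The arm moves only by the shell command python3 -m inch 'ROWS' [FORCE]. ROWS is JSON, a list of rows, each a list of 7 numbers: the gripper command: -1 is shut, 1 is fully open, values between are in proportion, then the shift along the world's x, y, z in mm, then the turn, a rotation vector about the world's x, y, z in rad. A call has 1 to 12 rows; each row shifts and turns the commanded pose from where the row before left it; what a row does not reach is not made up. A row lasts 1/8 s, in which the tool goes at most 62.5 mm and 10.7 degrees, less where a joint would pass 70% of its speed; a pose out of reach is approached as far as the arm can. A call with a gripper value outside its range is refused whole. The fingers move at their own pace and stop on an object; FORCE is the grip in N (left out, the last holds). Time passes only in rows, so rows that do not move let the fingers close. It gives the time, the measured TCP pose, the force and the opening at its end, in the units of the state.
- sensors.read_state(): the state, without advancing time (a new reading comes with each control period).
- eyes.read_camera(name): name is "side" or "top"; returns the picture (420x560x3 uint8, red, green, blue); there is no depth.
- eyes.get_calibration(name): a dict with "K" (3x3 intrinsics, pixels), "distortion" ([k1, k2, p1, p2, k3] as OpenCV has them; the pictures are not rectified), "extrinsics" (4x4, takes a point from camera to world coordinates). Camera axes: x right, y down, z forward; pixel columns grow to the right and rows downward; lengths in m; the calibration is good to about 2 mm. A picture is of the moment at which its call begins. get_calibration takes no time and is no camera call.
- ticket.finish_job(): hands the job in, once; it reports no verdict.
The state is a dict: "t": time; "q": joint angles; "joint_vel": joint speeds; "tau": joint torques, N m; "eef_pos": TCP position; "eef_rot": TCP orientation; "wrist_force": force on the tool from outside, world axes, zero at the start; "ft_torque": the same for the moment, N m; "width": opening from 0.0 (shut) to 1.0 (fully open).
Only numpy, scipy, OpenCV 4.12 (cv2) and the standard library are available. Lean on these libraries where they do the work, as an engineer would, in place of code of your own. Each camera call takes 0.05 s, during which the arm holds its last target.

## Working session

There is one attempt and no reset: what is moved stays moved. The work goes in short steps, Python scripts to look and compute and a shell command to move; the robot and the scene stay as the last step left them, time stands still between calls to the robot, and variables do not carry over. Pictures are saved under pics/ and viewed, and the job is handed in when it is done.

```bash
ls; mkdir -p pics; python3 - <<'E'
from cell import sensors, eyes
import cv2,numpy as np
print(sensors.read_state())
for n in("side","top"):
    cv2.imwrite(f"pics/{n}0.png",eyes.read_camera(n)[:,:,::-1]); c=eyes.get_calibration(n)
    for k in c: print(n,k,np.round(np.array(c[k]),4).tolist())
E
```

```text
pics
{'t': 0.0, 'q': array([ 1.11598757e+00,  2.60710995e-01, -1.39410164e-01,  1.17270004e+00,
        5.39883474e-05,  1.57082354e+00]), 'joint_vel': array([ 0.00100215, -0.00044751,  0.00096504, -0.00120199,  0.00020663,
       -0.00015222]), 'tau': array([ 1.79224091e-03, -4.05680323e+01,  2.53922886e+01,  1.87643187e-02,
        2.12541395e-04,  2.51053514e-06]), 'eef_pos': array([0.2303036 , 0.4710081 , 0.23043522]), 'eef_rot': array([ 0.6887197 ,  0.158733  ,  0.68907968, -0.16011934]), 'wrist_force': array([ 0.04340238,  1.17719172, -0.32986467]), 'ft_torque': array([-0.06353464, -0.03573267, -0.01706775]), 'width': 0.9954424024065096}
side K [[424.0435, 0.0, 283.7746], [0.0, 424.0435, 211.5411], [0.0, 0.0, 1.0]]
side distortion [0.0217, 0.0, 0.0, 0.0, 0.0]
side extrinsics [[0.9084, -0.2139, 0.3593, 0.2198], [-0.4181, -0.4561, 0.7856, -0.7435], [-0.0041, -0.8638, -0.5038, 0.5066], [0.0, 0.0, 0.0, 1.0]]
top K [[471.9588, 0.0, 282.6012], [0.0, 471.9588, 202.2263], [0.0, 0.0, 1.0]]
top distortion [-0.0882, 0.0, 0.0, 0.0, 0.0]
top extrinsics [[0.0289, -0.9986, 0.0442, 0.4624], [-0.9995, -0.0283, 0.0133, -0.0916], [-0.012, -0.0446, -0.9989, 1.1223], [0.0, 0.0, 0.0, 1.0]]
```

View pics/side0.png

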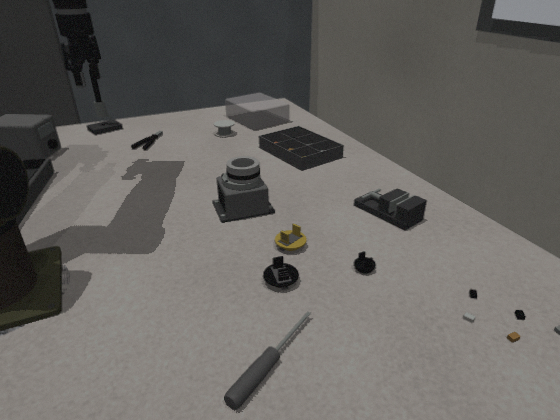

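View pics/top0.png

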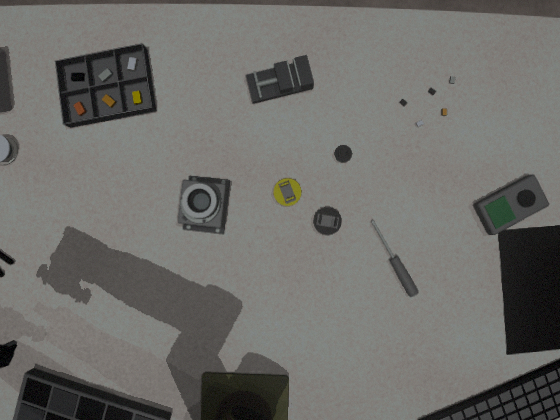

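Candidates for the larger cap, in top-view pixels: the black cap at (327,221), about 29 px across; the black cap at (343,154), about 18 px across; the yellow look-alike at (288,192). The larger black one at (327,221), side view (281,275), fits the description. I'll check it in a close crop.

```bash
python3 - <<'E'
import cv2,numpy as np
t=cv2.imread("pics/top0.png");s=cv2.imread("pics/side0.png")
a=cv2.resize(t[195:245,300:360],None,fx=6.5,fy=6.5,interpolation=cv2.INTER_CUBIC)
b=cv2.resize(s[240:300,250:315],None,fx=6,fy=6,interpolation=cv2.INTER_CUBIC)
c=cv2.resize(t[170:240,170:240],None,fx=5,fy=5,interpolation=cv2.INTER_CUBIC)
def br(x): return np.clip(x.astype(float)*2.2,0,255).astype(np.uint8)
h=390
b=cv2.resize(b,(390,325));a=a[:325]
cv2.imwrite("pics/crop1.png",br(np.hstack([a,b])))
d=cv2.resize(s[145:225,205:285],None,fx=5,fy=5,interpolation=cv2.INTER_CUBIC)
cv2.imwrite("pics/crop2.png",np.clip(1.5*np.hstack([cv2.resize(c,(400,400)),d]).astype(float),0,255).astype(np.uint8))
E
```

```text
(no output)
```

View pics/crop1.png

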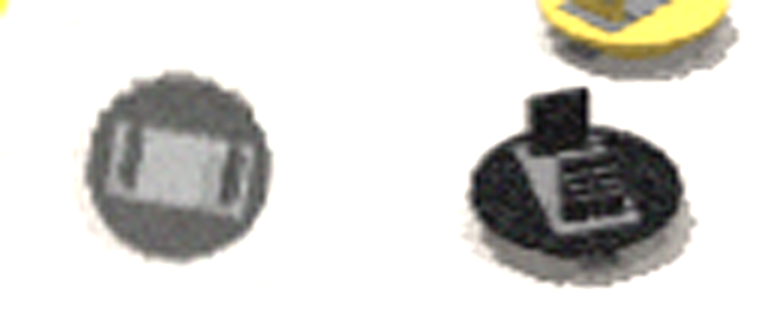

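View pics/crop2.png

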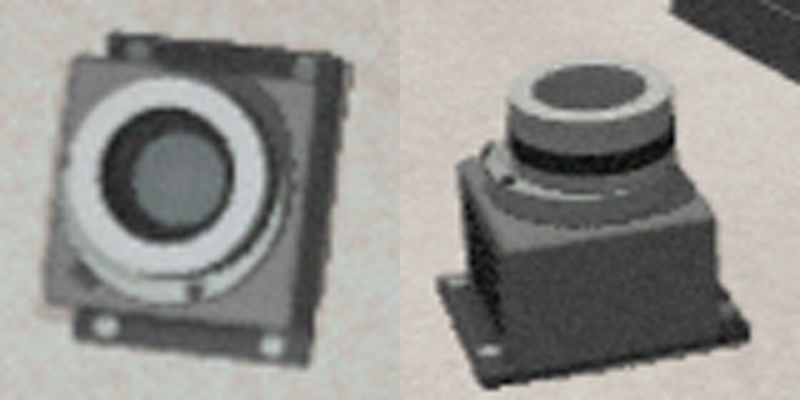

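The crop confirms the choice. It shows a round black flange about 29 px across with two ears facing each other left and right in the top view, on a light plate. The rim's bright ring is at about (203,202) in the top view and (243,163) in the side view. Next I'll measure both.

```bash
cat > h.py <<'E'
import cv2,numpy as np
from cell import eyes,sensors
C={n:eyes.get_calibration(n) for n in("side","top")}
def ray(n,uv):
    c=C[n];p=cv2.undistortPoints(np.array([[uv]],float),np.array(c["K"]),np.array(c["distortion"]))[0,0]
    E=np.array(c["extrinsics"]);d=E[:3,:3]@np.r_[p,1];return E[:3,3],d/np.linalg.norm(d)
def plane(n,uv,z):
    o,d=ray(n,uv);return o+d*(z-o[2])/d[2]
def tri(a,b):
    o1,d1=ray("top",a);o2,d2=ray("side",b)
    A=np.array([d1,-d2]).T;s=np.linalg.lstsq(A,o2-o1,rcond=None)[0]
    p,q=o1+d1*s[0],o2+d2*s[1];return (p+q)/2,np.linalg.norm(p-q)
def proj(n,p):
    c=C[n];E=np.linalg.inv(np.array(c["extrinsics"]))
    r=cv2.projectPoints(np.array([p],float),cv2.Rodrigues(E[:3,:3])[0],E[:3,3],np.array(c["K"]),np.array(c["distortion"]))[0]
    return r[0,0]
def up(im,box,k=6):
    x0,y0,x1,y1=box
    return cv2.resize(im[y0:y1,x0:x1],None,fx=k,fy=k,interpolation=cv2.INTER_CUBIC)
def back(p,box,k=6): return (np.array(p)+.5)/k-.5+np.array(box[:2])
def circ(n,contour_px,z):
    P=np.array([plane(n,p,z)[:2] for p in contour_px])
    A=np.c_[2*P,np.ones(len(P))];s=np.linalg.lstsq(A,(P**2).sum(1),rcond=None)[0]
    r=np.sqrt(s[2]+s[0]**2+s[1]**2);res=np.abs(np.hypot(*(P-s[:2]).T)-r)
    return s[:2],r,res.mean()
E
python3 - <<'E'
from h import *
t=cv2.imread("pics/top0.png");s=cv2.imread("pics/side0.png")
g={"top":cv2.cvtColor(t,6),"side":cv2.cvtColor(s,6)}
out=[]
cent={}
# rim inner hole
for n,box,thr in(("top",(175,175,235,235),100),("side",(215,150,275,195),105)):
    u=up(g[n],box);m=(u>thr).astype(np.uint8)
    cs,h=cv2.findContours(m,cv2.RETR_CCOMP,cv2.CHAIN_APPROX_NONE)
    v=cv2.cvtColor(u,cv2.COLOR_GRAY2BGR)
    for i,c in enumerate(cs):
        if cv2.contourArea(c)>4000 and len(c)>50:
            e=cv2.fitEllipse(c);px=back(c[:,0],box)
            print(n,"hole" if h[0,i,3]>=0 else "outer",back(e[0],box).round(2),np.round(np.array(e[1])/6,1),[np.round(q*1e3,1) for q in circ(n,px,.12)])
            cv2.drawContours(v,[c],-1,(0,0,255) if h[0,i,3]>=0 else (0,255,0),1)
    out.append(cv2.resize(v,(380,300)))
# cap
out2=[]
for n,box,thr in(("top",(300,195,355,250),80),("side",(250,245,315,298),45)):
    u=up(g[n],box);m=(u<thr).astype(np.uint8)
    cs,h=cv2.findContours(m,cv2.RETR_CCOMP,cv2.CHAIN_APPROX_NONE)
    v=cv2.cvtColor(u,cv2.COLOR_GRAY2BGR)
    for i,c in enumerate(cs):
        if cv2.contourArea(c)>4000 :
            e=cv2.fitEllipse(c);px=back(c[:,0],box)
            print(n,"hole" if h[0,i,3]>=0 else "outer",back(e[0],box).round(2),np.round(np.array(e[1])/6,1),[np.round(q*1e3,1) for q in circ(n,px,.018)])
            cv2.drawContours(v,[c],-1,(0,0,255) if h[0,i,3]>=0 else (0,255,0),1)
    out2.append(cv2.resize(v,(380,300)))
cv2.imwrite("pics/m1.png",np.vstack([np.hstack(out),np.hstack(out2)]))
E
```

```text
top outer [197.84 201.48] [34.  38.3] [array([502.9, 102.9]), np.float64(38.6), np.float64(2.1)]
top hole [198.7  200.22] [24.5 24.8] [array([506. , 101.1]), np.float64(26.4), np.float64(0.2)]
top outer [196.92 216.47] [68.6 95.7] [array([498.6,  80. ]), np.float64(64.3), np.float64(7.9)]
top outer [217.95 191.03] [ 73.9 104.2] [array([498.1,  93.5]), np.float64(67.2), np.float64(6.9)]
side outer [243.69 175.81] [60.6 62.9] [array([496. ,  68.3]), np.float64(91.2), np.float64(30.2)]
side hole [242.33 162.14] [ 9.9 23.8] [array([503.6, 101.3]), np.float64(27.4), np.float64(0.5)]
top outer [326.97 220.33] [28.1 28.4] [array([ 471.9, -181.8]), np.float64(33.0), np.float64(0.4)]
side outer [280.32 273.69] [29.7 33.4] [array([ 469.4, -180.8]), np.float64(37.3), np.float64(5.5)]
```

View pics/m1.png

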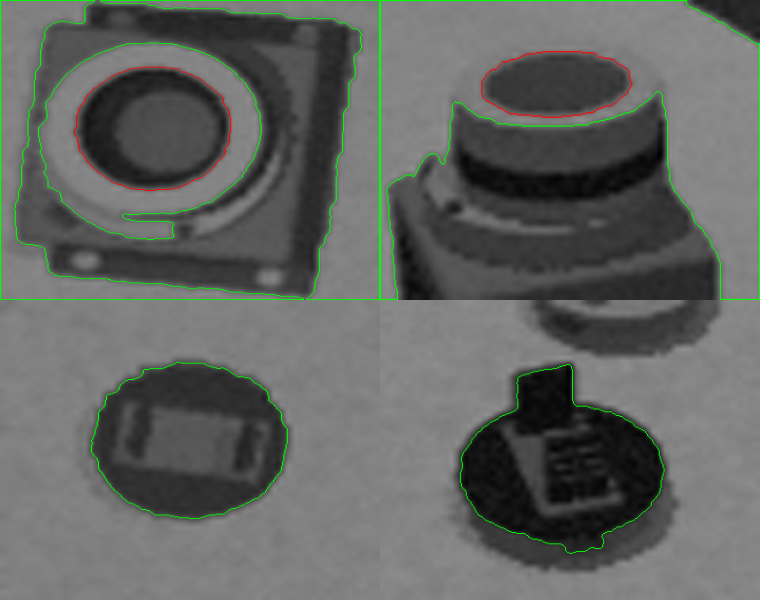

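The red contour marks the rim's opening cleanly in both views, and the green one marks the cap's flange. Now the heights and the ear direction.

```bash
python3 - <<'E'
from h import *
print("rim",tri((198.70,200.22),(242.33,162.14)))
t=cv2.imread("pics/top0.png");s=cv2.imread("pics/side0.png")
gt=cv2.cvtColor(t,6);gs=cv2.cvtColor(s,6)
# side cap ellipse without the ear / bottom bump
box=(250,245,315,298);u=up(gs,box);m=(u<45).astype(np.uint8)
c=max(cv2.findContours(m,0,1)[0],key=cv2.contourArea)[:,0]
px=back(c,box)
k=cv2.morphologyEx(m,cv2.MORPH_CLOSE,np.ones((25,25)))
# keep pts: drop ear columns (above 262) and lowest rim side bump
sel=px[(px[:,1]>264)&(px[:,1]<282)]
for z in(.014,.016,.018): print("side",z,circ("side",sel,z))
e=cv2.fitEllipse((sel*10).astype(np.float32)[:,None]);print(np.array(e[0])/10)
print("cap tri",tri((326.97,220.33),np.array(e[0])/10))
# light plate in top
box=(300,195,355,250);u=up(gt,box,8)
print(u[190:210,150:160].mean(), u[200,60:400:8])
inn=np.zeros_like(u);cc=(np.array([326.97,220.33])-box[:2])*8
cv2.circle(inn,tuple(int(x) for x in cc),92,1,-1)
for thr in(62,66,70):
    m=((u>thr)&(inn>0)).astype(np.uint8);m=cv2.morphologyEx(m,cv2.MORPH_CLOSE,np.ones((35,35)))
    c=max(cv2.findContours(m,0,1)[0],key=cv2.contourArea)
    r=cv2.minAreaRect(c);b=back(cv2.boxPoints(r),box,8)
    P=np.array([plane("top",q,.0185)[:2] for q in b]);
    L=[P[1]-P[0],P[2]-P[1]];L=max(L,key=np.linalg.norm)
    print(thr,P.mean(0).round(4),"len",[np.linalg.norm(P[1]-P[0]).round(4),np.linalg.norm(P[2]-P[1]).round(4)],"ear axis deg",np.degrees(np.arctan2(L[1],L[0])))
# dark ears
m=((u<48)&(inn>0)).astype(np.uint8)
n,l,st,ce=cv2.connectedComponentsWithStats(m)
for i in range(1,n):
    if st[i,4]>200: print(st[i],back(ce[i],box,8),plane("top",back(ce[i],box,8),.0425).round(4))
cv2.imwrite("pics/ear.png",cv2.convertScaleAbs(u,alpha=2))
# orientation of tool y
from scipy.spatial.transform import Rotation as R
q=sensors.read_state()["eef_rot"];M=R.from_quat(np.r_[q[1:],q[0]]).as_matrix();print(M.round(3))
E
```

```text
rim (array([0.50486854, 0.1015725 , 0.11936669]), np.float64(0.002280179915474714))
side 0.014 (array([ 0.47023505, -0.18026584]), np.float64(0.03254090710495539), np.float64(0.0005526134412798809))
side 0.016 (array([ 0.46921812, -0.18255257]), np.float64(0.03240878175533114), np.float64(0.0005503696733388005))
side 0.018 (array([ 0.46820118, -0.1848393 ]), np.float64(0.032276656405704714), np.float64(0.0005481259053975439))
[280.56782227 274.91633301]
cap tri (array([ 0.47081575, -0.18180601,  0.01300503]), np.float64(0.002265986276590007))
50.815 [131 130 131 127 116 113  74  47  46  50  75  62  49  44  66  86  86  84
  86  87  87  86  87  84  82  75  77  64  39  48  55  70  47  47  77 128
 129 131 127 128 127 129 128]
62 [ 0.4715 -0.1821] len [np.float64(0.0278), np.float64(0.0502)] ear axis deg -97.31216470149472
66 [ 0.4714 -0.1823] len [np.float64(0.0268), np.float64(0.0496)] ear axis deg -97.12765193073562
70 [ 0.4713 -0.1824] len [np.float64(0.0262), np.float64(0.0493)] ear axis deg -96.5113777919409
[ 175  110  127   64 3235] [329.22598532 211.7577473 ] [ 0.4914 -0.1845  0.0425]
[ 148  123   30  105 1038] [319.93930636 216.24855491] [ 0.4805 -0.1635  0.0425]
[123 157  14  57 330] [315.66477273 218.26515152] [ 0.4756 -0.1539  0.0425]
[272 183  27  66 895] [335.00705307 221.66515363] [ 0.4691 -0.1983  0.0425]
[ 194  259   60   35 1091] [327.43177131 229.06880156] [ 0.4517 -0.1814  0.0425]
[[-0.001  0.439  0.898]
 [-0.002  0.898 -0.439]
 [-1.    -0.002  0.   ]]
```

View pics/ear.png

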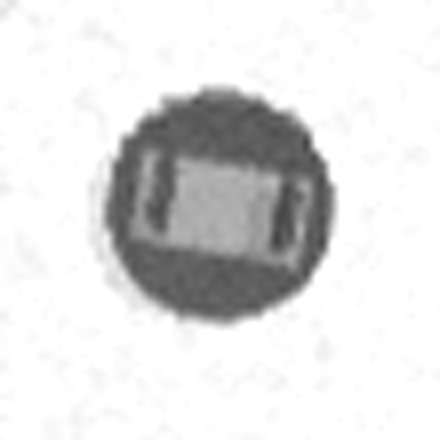

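```bash
python3 -m inch '[[0.5,20,-54,0,0,0,0.028],[0.5,20,-54,0,0,0,0.028],[0.5,20,-54,0,0,0,0.028],[0.5,20,-54,0,0,0,0.028],[0.5,20,-54,0,0,0,0.028],[0.5,20,-54,0,0,0,0.028],[0.5,20,-54,0,0,0,0.028],[0.5,20,-54,0,0,0,0.028],[0.5,20,-54,0,0,0,0.028],[0.5,20,-54,0,0,0,0.028],[0.5,20,-54,0,0,0,0.028],[0.5,20,-54,0,0,0,0.028]]' 30
```

```text
t: 1.6
eef_pos: [0.4708, -0.1782, 0.231]
eef_rot: [0.706, 0.042, 0.706, -0.042]
wrist_force: [0.8, 0.6, 0.5]
width: 0.752
```

```bash
python3 -m inch '[[0.5,0,-1,-35,0,0,0],[0.5,0,-1,-35,0,0,0],[0.5,0,-1,-35,0,0,0],[0.5,0,0,-35,0,0,0],[0.5,0,0,0,0,0,0],[0.5,0,0,0,0,0,0]]'
python3 - <<'E'
from h import *
s=sensors.read_state();print(s["eef_pos"],s["q"].round(2),s["wrist_force"])
for n in("side","top"): cv2.imwrite(f"pics/{n}1.png",eyes.read_camera(n)[:,:,::-1])
a=cv2.imread("pics/side1.png")[200:310,220:350];b=cv2.imread("pics/top1.png")[165:275,262:392]
cv2.imwrite("pics/c3.png",cv2.convertScaleAbs(cv2.resize(np.hstack([a,b]),None,fx=3,fy=3,interpolation=2),alpha=1.8))
E
```

```text
t: 2.35
eef_pos: [0.4711, -0.1795, 0.0921]
eef_rot: [0.706, 0.042, 0.706, -0.042]
wrist_force: [0.8, 1.0, -0.0]
width: 0.746
[ 0.47111832 -0.17954077  0.09212826] [-0.36  0.33 -0.43  0.81  0.   -0.25] [ 0.80408614  0.96298257 -0.03971529]
```

View pics/c3.png

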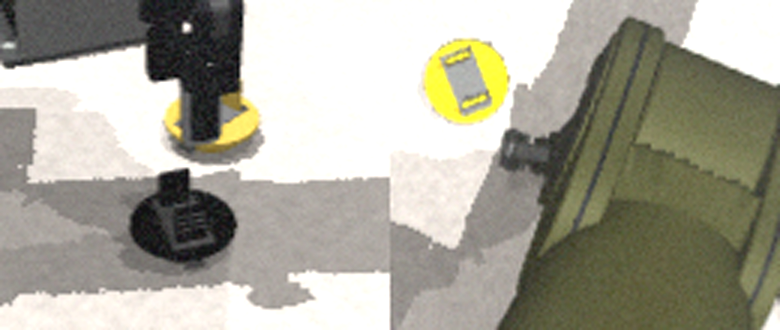

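```bash
python3 -m inch '[[0.5,0,-1,-25,0,0,0],[0.5,0,-1,-20,0,0,0],[0.5,0,0,-15,0,0,0],[0.5,0,0,-8,0,0,0],[0.5,0,0,-2,0,0,0],[0.5,0,0,0,0,0,0]]'
python3 - <<'E'
from h import *
s=sensors.read_state();print(s["eef_pos"],s["q"].round(2),s["wrist_force"])
n="side";cv2.imwrite(f"pics/{n}2.png",eyes.read_camera(n)[:,:,::-1])
a=cv2.imread("pics/side2.png")[210:310,220:350]
cv2.imwrite("pics/c4.png",cv2.convertScaleAbs(cv2.resize(a,None,fx=5,fy=5,interpolation=2),alpha=2.2))
E
```

```text
t: 3.2
eef_pos: [0.4712, -0.1816, 0.022]
eef_rot: [0.706, 0.042, 0.705, -0.042]
wrist_force: [0.5, 0.1, 0.7]
width: 0.75
[ 0.47123165 -0.18160662  0.02196783] [-0.37  0.41 -0.52  0.63 -0.   -0.25] [0.54430686 0.07165556 0.65531169]
```

View pics/c4.png

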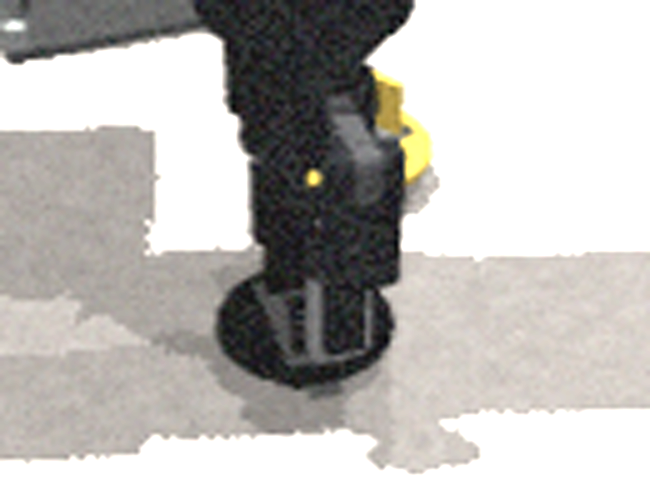

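```bash
python3 - <<'E'
from h import *
def cr(p): q=proj("side",p);return ((q-[220,210])*5).round(0)
d=np.array([.122,.993,0]);c=np.array([.4712,-.1816,0])
for l,h in(("centre flange",.018),("ears top",.0425)): print(l,cr(c+[0,0,h]))
x=np.array([.993,-.122,0])
for s in(-1,1):
  for w in(-.011,.011): print("finger inner",s,w,"tip z.028",cr(c+d*s*.032+x*w+[0,0,.028]),"ear -10/10 top",cr(c+d*s*.020+x*w*10/11+[0,0,.0425]))
E
```

```text
centre flange [307. 313.]
ears top [306. 259.]
finger inner -1 -0.011 tip z.028 [304. 351.] ear -10/10 top [296. 297.]
finger inner -1 0.011 tip z.028 [363. 339.] ear -10/10 top [350. 287.]
finger inner 1 -0.011 tip z.028 [253. 247.] ear -10/10 top [264. 233.]
finger inner 1 0.011 tip z.028 [309. 236.] ear -10/10 top [316. 223.]
```

The finger edges are where the projection puts them, at 304–363 px in the crop, and centred on the ear. Closing now.

```bash
python3 -m inch '[[-1,0,0,0,0,0,0],[-1,0,0,0,0,0,0],[-1,0,0,0,0,0,0],[-1,0,0,0,0,0,0],[-1,0,0,0,0,0,0],[-1,0,0,0,0,0,0]]' 30; python3 -m inch '[[-1,0,0,0,0,0,0],[-1,0,0,0,0,0,0]]'
```

```text
t: 4.0
eef_pos: [0.4713, -0.1816, 0.0225]
eef_rot: [0.706, 0.042, 0.705, -0.042]
wrist_force: [-1.6, 0.6, 8.0]
width: 0.295
t: 4.25
eef_pos: [0.4713, -0.1816, 0.0225]
eef_rot: [0.706, 0.042, 0.705, -0.042]
wrist_force: [-0.9, 0.9, 9.1]
width: 0.29
```

```bash
python3 -m inch '[[-1,0,0,3,0,0,0],[-1,0,0,10,0,0,0],[-1,0,0,20,0,0,0],[-1,0,0,30,0,0,0],[-1,0,0,40,0,0,0],[-1,0,0,40,0,0,0],[-1,0,0,35,0,0,0],[-1,0,0,0,0,0,0],[-1,0,0,0,0,0,0]]'
python3 - <<'E'
from h import *
n="side";cv2.imwrite(f"pics/{n}3.png",eyes.read_camera(n)[:,:,::-1])
p=proj(n,[.471,-.182,.2]).astype(int);print(p);x,y=max(p[0]-60,0),max(p[1]-50,0)
a=cv2.imread("pics/side3.png")[y:y+110,x:x+130]
cv2.imwrite("pics/c5.png",cv2.convertScaleAbs(cv2.resize(a,None,fx=5,fy=5,interpolation=2),alpha=2.2))
E
```

```text
t: 5.38
eef_pos: [0.47, -0.1812, 0.1987]
eef_rot: [0.706, 0.042, 0.706, -0.042]
wrist_force: [-0.3, -0.6, -0.9]
width: 0.293
[280 183]
```

View pics/c5.png

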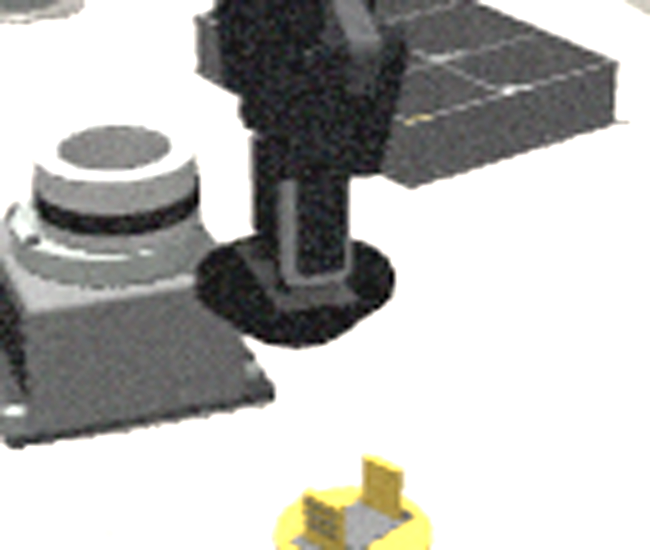

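The cap is held level in the gripper, with its flange at about (295,290) in the crop. Carrying it over the camera.

```bash
python3 -m inch '[[-1,3,20,0,0,0,0],[-1,5,40,0,0,0,0],[-1,5,45,0,0,0,0],[-1,5,50,0,0,0,0],[-1,5,50,0,0,0,0],[-1,5,40,0,0,0,0],[-1,4,25,0,0,0,0],[-1,3,13,-10,0,0,0],[-1,0,0,-10,0,0,0],[-1,0,0,0,0,0,0],[-1,0,0,0,0,0,0]]'
python3 - <<'E'
from h import *
print(sensors.read_state())
for n in("side","top"): cv2.imwrite(f"pics/{n}4.png",eyes.read_camera(n)[:,:,::-1])
a=cv2.imread("pics/side4.png")[95:205,180:310];b=cv2.imread("pics/top4.png")[145:255,130:260]
cv2.imwrite("pics/c6.png",cv2.convertScaleAbs(cv2.resize(np.hstack([a,b]),None,fx=3,fy=3,interpolation=2),alpha=2))
E
```

```text
t: 6.8
eef_pos: [0.5053, 0.1006, 0.179]
eef_rot: [0.706, 0.042, 0.706, -0.043]
wrist_force: [-0.4, 0.3, -0.4]
width: 0.291
{'t': 6.8, 'q': array([ 1.96672225e-01,  2.72365171e-01, -2.61378613e-01,  1.03788452e+00,
       -2.79481096e-04,  3.16956115e-01]), 'joint_vel': array([ 0.0030835 , -0.00584875,  0.01418204,  0.00151104,  0.00129058,
        0.00222177]), 'tau': array([ 1.59610980e-01, -4.01942825e+01,  2.43519509e+01,  3.00160318e-02,
        5.77616767e-03, -1.59650481e-03]), 'eef_pos': array([0.50530519, 0.10058966, 0.17904616]), 'eef_rot': array([ 0.70556888,  0.04233082,  0.70608768, -0.04267138]), 'wrist_force': array([-0.39600067,  0.25120591, -0.40071358]), 'ft_torque': array([ 0.0355059 ,  0.00249516, -0.05920426]), 'width': 0.2913519861236071}
```

View pics/c6.png

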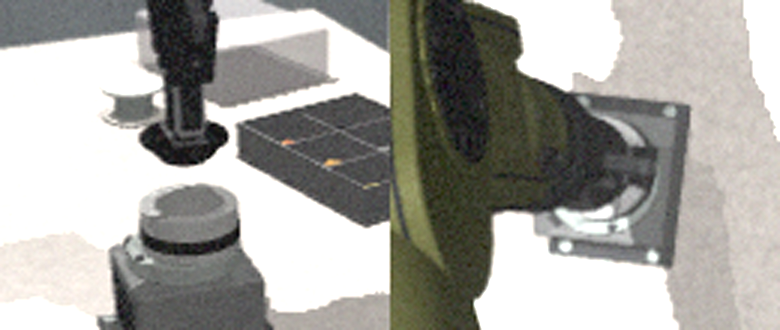

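```bash
python3 - <<'E'
from h import *
g=cv2.cvtColor(cv2.imread("pics/side4.png"),6)
box=(220,125,265,155);u=up(g,box,8);m=(u<45).astype(np.uint8)
c=max(cv2.findContours(m,0,1)[0],key=cv2.contourArea)[:,0];px=back(c,box,8)
v=cv2.cvtColor(u,8);cv2.drawContours(v,[c[:,None]],-1,(0,0,255),1)
e0=px[:,0].min(),px[:,0].max();print("extents",e0)
mid=(px[np.argmin(px[:,0])]+px[np.argmax(px[:,0])])/2;print(mid)
for z in(.173,.175,.177):
    ctr=plane("side",mid,z);print(z,ctr.round(4))
    # upper rim: points at/above the row of extents +-2 px, away from fingers
    s=px[(px[:,1]<mid[1]+1.5)&(np.abs(px[:,0]-mid[0])>8)]
    print(circ("side",s,z),len(s))
print("TCP proj at flange",proj("side",[.5053,.1006,.175]),"rim at tri",proj("side",[.5049,.1016,.12]))
cv2.imwrite("pics/c7.png",cv2.convertScaleAbs(v,alpha=2))
E
```

```text
extents (np.float64(226.4375), np.float64(255.3125))
[240.875  140.6875]
0.173 [0.5014 0.0961 0.173 ]
(array([0.50352173, 0.10259545]), np.float64(0.03227019522696605), np.float64(0.0008757425734653592)) 157
0.175 [0.4997 0.0911 0.175 ]
(array([0.5018205 , 0.09752282]), np.float64(0.03207671507606565), np.float64(0.0008704919450125193)) 157
0.177 [0.498  0.0861 0.177 ]
(array([0.50011927, 0.09245018]), np.float64(0.031883234925158745), np.float64(0.0008652413165576396)) 157
TCP proj at flange [241.8220866  138.88614744] rim at tri [242.82950815 161.86379469]
```

View pics/c7.png

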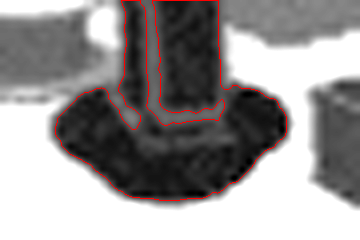

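```bash
python3 -m inch '[[-1,0,0,-12,0,0,0],[-1,0,0,-12,0,0,0],[-1,0,0,-6,0,0,0],[-1,0,0,-3,0,0,0],[-1,0,0,0,0,0,0]]'; python3 -m inch '[[-1,0,0,-1,0,0,0],[-1,0,0,-1,0,0,0],[-1,0,0,0,0,0,0]]'; python3 -m inch '[[-1,0,0,-1,0,0,0],[-1,0,0,0,0,0,0]]'
```

```text
t: 7.52
eef_pos: [0.5055, 0.1017, 0.1461]
eef_rot: [0.706, 0.042, 0.706, -0.042]
wrist_force: [-0.1, 0.8, -0.5]
width: 0.291
t: 7.9
eef_pos: [0.5056, 0.1016, 0.1444]
eef_rot: [0.706, 0.042, 0.706, -0.042]
wrist_force: [0.1, -0.7, -0.5]
width: 0.296
t: 8.15
eef_pos: [0.5056, 0.1016, 0.1433]
eef_rot: [0.706, 0.042, 0.706, -0.042]
wrist_force: [-0.4, 0.3, -1.2]
width: 0.289
```

```bash
python3 -m inch '[[-1,0,0,-1,0,0,0],[-1,0,0,-1,0,0,0],[-1,0,0,0,0,0,0]]'; python3 -m inch '[[-1,0,0,-1,0,0,0],[-1,0,0,0,0,0,0]]';python3 -m inch '[[-1,0,0,-1,0,0,0],[-1,0,0,0,0,0,0]]'
```

```text
t: 8.52
eef_pos: [0.5055, 0.1016, 0.1412]
eef_rot: [0.706, 0.042, 0.706, -0.042]
wrist_force: [-0.4, 0.9, -0.7]
width: 0.291
t: 8.78
eef_pos: [0.5055, 0.1016, 0.1402]
eef_rot: [0.706, 0.042, 0.706, -0.042]
wrist_force: [0.0, -0.2, -0.6]
width: 0.293
t: 9.02
eef_pos: [0.5056, 0.1016, 0.1392]
eef_rot: [0.706, 0.042, 0.706, -0.042]
wrist_force: [1.3, 0.3, -0.8]
width: 0.287
```

```bash
for i in 1 2 3; do :; done; python3 -m inch '[[-1,0,0,-1,0,0,0],[-1,0,0,0,0,0,0]]'; python3 -m inch '[[-1,0,0,-1,0,0,0],[-1,0,0,0,0,0,0]]';python3 -m inch '[[-1,0,0,-1,0,0,0],[-1,0,0,0,0,0,0]]'
```

```text
t: 9.28
eef_pos: [0.5055, 0.1016, 0.1382]
eef_rot: [0.706, 0.042, 0.706, -0.042]
wrist_force: [0.4, 0.1, -1.4]
width: 0.288
t: 9.52
eef_pos: [0.5056, 0.1016, 0.1372]
eef_rot: [0.706, 0.042, 0.706, -0.042]
wrist_force: [-0.1, 0.5, -0.7]
width: 0.286
t: 9.78
eef_pos: [0.5055, 0.1016, 0.1362]
eef_rot: [0.706, 0.042, 0.706, -0.042]
wrist_force: [0.2, -0.4, -1.5]
width: 0.296
```

```bash
python3 -m inch '[[-1,0,0,-1,0,0,0],[-1,0,0,0,0,0,0]]'; python3 -m inch '[[-1,0,0,-1,0,0,0],[-1,0,0,0,0,0,0]]';python3 -m inch '[[-1,0,0,-1,0,0,0],[-1,0,0,0,0,0,0]]'
```

```text
t: 10.02
eef_pos: [0.5056, 0.1016, 0.1352]
eef_rot: [0.706, 0.042, 0.706, -0.042]
wrist_force: [0.0, -0.5, -0.5]
width: 0.288
t: 10.28
eef_pos: [0.5056, 0.1016, 0.1342]
eef_rot: [0.706, 0.042, 0.706, -0.042]
wrist_force: [-0.3, -0.9, -1.7]
width: 0.29
t: 10.52
eef_pos: [0.5056, 0.1016, 0.1332]
eef_rot: [0.706, 0.042, 0.706, -0.042]
wrist_force: [-0.2, -0.1, -1.3]
width: 0.292
```

No contact force so far. I'll look before going lower.

```bash
python3 - <<'E'
from h import *
n="side";cv2.imwrite(f"pics/{n}5.png",eyes.read_camera(n)[:,:,::-1])
a=cv2.imread("pics/side5.png")[125:215,195:295]
cv2.imwrite("pics/c8.png",cv2.convertScaleAbs(cv2.resize(a,None,fx=6,fy=6,interpolation=2),alpha=2))
E
```

```text
(no output)
```

View pics/c8.png

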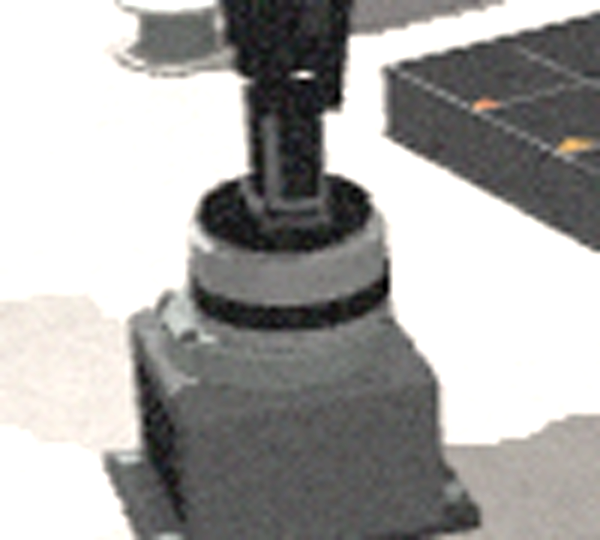

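The cap is centred in the opening, with the flange just above the rim at about (290,215) in the crop. I'll continue gently.

```bash
python3 -m inch '[[-1,0,0,-1,0,0,0],[-1,0,0,-1,0,0,0],[-1,0,0,0,0,0,0]]'; python3 -m inch '[[-1,0,0,-1,0,0,0],[-1,0,0,0,0,0,0]]';python3 -m inch '[[-1,0,0,-1,0,0,0],[-1,0,0,0,0,0,0]]'
```

```text
t: 10.95
eef_pos: [0.5056, 0.1016, 0.1312]
eef_rot: [0.706, 0.042, 0.706, -0.042]
wrist_force: [-0.9, -0.1, -1.0]
width: 0.289
t: 11.2
eef_pos: [0.5056, 0.1016, 0.1302]
eef_rot: [0.706, 0.042, 0.706, -0.042]
wrist_force: [0.7, -0.9, 0.1]
width: 0.288
t: 11.45
eef_pos: [0.5056, 0.1016, 0.1292]
eef_rot: [0.706, 0.042, 0.706, -0.042]
wrist_force: [-0.2, -0.2, -1.0]
width: 0.292
```

```bash
python3 -m inch '[[-1,0,0,-0.5,0,0,0],[-1,0,0,0,0,0,0],[-1,0,0,0,0,0,0]]'; python3 -m inch '[[-1,0,0,-0.5,0,0,0],[-1,0,0,0,0,0,0]]'
```

```text
t: 11.82
eef_pos: [0.5056, 0.1016, 0.1288]
eef_rot: [0.706, 0.042, 0.706, -0.042]
wrist_force: [0.4, -1.1, -1.8]
width: 0.291
t: 12.08
eef_pos: [0.5056, 0.1016, 0.1285]
eef_rot: [0.706, 0.042, 0.706, -0.042]
wrist_force: [-1.0, -0.8, 1.6]
width: 0.29
```

```bash
python3 -m inch '[[-1,0,0,-0.5,0,0,0],[-1,0,0,0,0,0,0],[-1,0,0,0,0,0,0]]'; python3 -m inch '[[-1,0,0,-0.5,0,0,0],[-1,0,0,0,0,0,0],[-1,0,0,0,0,0,0]]'
```

```text
t: 12.45
eef_pos: [0.5057, 0.1016, 0.128]
eef_rot: [0.706, 0.042, 0.706, -0.042]
wrist_force: [-1.4, -0.8, 3.1]
width: 0.291
t: 12.82
eef_pos: [0.5057, 0.1016, 0.1274]
eef_rot: [0.706, 0.042, 0.706, -0.042]
wrist_force: [-1.8, -0.0, 4.5]
width: 0.291
```

```bash
python3 -m inch '[[-1,0,0,-0.5,0,0,0],[-1,0,0,0,0,0,0],[-1,0,0,0,0,0,0]]'
```

```text
t: 13.2
eef_pos: [0.5057, 0.1016, 0.127]
eef_rot: [0.706, 0.042, 0.706, -0.042]
wrist_force: [-1.6, -0.4, 4.9]
width: 0.291
```

```bash
python3 - <<'E'
from h import *
n="side";cv2.imwrite(f"pics/{n}6.png",eyes.read_camera(n)[:,:,::-1])
a=cv2.imread("pics/side6.png")[145:195,215:275]
cv2.imwrite("pics/c9.png",cv2.convertScaleAbs(cv2.resize(a,None,fx=10,fy=10,interpolation=2),alpha=2.5))
E
```

```text
(no output)
```

View pics/c9.png

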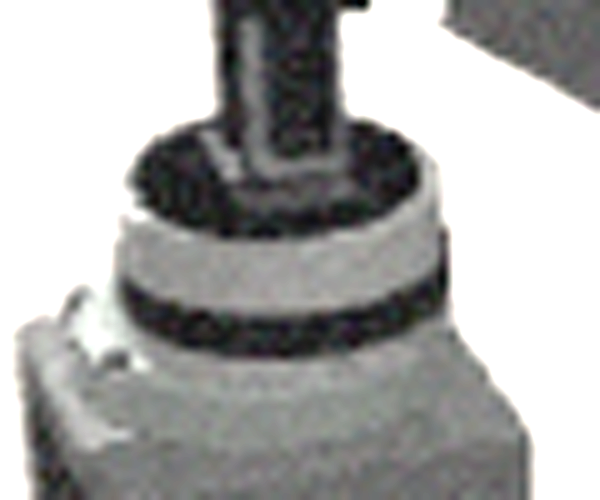

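The flange (centre about (280,185) in the crop) lies on the rim all round. The force also rises at roughly 3 N/mm, which fits a seated flange. Releasing the ears.

```bash
python3 -m inch '[[-0.3,0,0,0,0,0,0],[-0.2,0,0,0,0,0,0],[-0.1,0,0,0,0,0,0],[0,0,0,0,0,0,0],[0.1,0,0,0,0,0,0],[0.3,0,0,0,0,0,0],[0.5,0,0,0,0,0,0],[0.5,0,0,0,0,0,0],[0.5,0,0,0,0,0,0]]'
```

```text
t: 14.38
eef_pos: [0.5056, 0.1016, 0.1268]
eef_rot: [0.706, 0.042, 0.706, -0.042]
wrist_force: [-0.3, 0.2, -0.2]
width: 0.746
```

```bash
python3 -m inch '[[0.5,0,0,5,0,0,0],[0.5,0,0,15,0,0,0],[0.5,0,0,30,0,0,0],[0.5,0,0,40,0,0,0],[0.5,0,0,40,0,0,0],[0.5,-30,-40,10,0,0,0],[0.5,-40,-45,0,0,0,0],[0.5,-40,-45,0,0,0,0],[0.5,-40,-40,0,0,0,0],[0.5,-30,-30,0,0,0,0],[0.5,0,0,0,0,0,0],[0.5,0,0,0,0,0,0]]'
python3 - <<'E'
from h import *
for n in("side","top"): cv2.imwrite(f"pics/{n}7.png",eyes.read_camera(n)[:,:,::-1])
a=cv2.imread("pics/side7.png")[135:205,205:285];b=cv2.imread("pics/top7.png")[165:235,160:240]
cv2.imwrite("pics/c10.png",cv2.convertScaleAbs(cv2.resize(np.hstack([a,b]),None,fx=5,fy=5,interpolation=2),alpha=2.2))
cv2.imwrite("pics/full7.png",np.hstack([cv2.resize(cv2.imread(f"pics/{n}7.png"),(400,300)) for n in("side","top")]))
E
```

```text
t: 15.88
eef_pos: [0.3265, -0.0984, 0.2677]
eef_rot: [0.707, 0.042, 0.705, -0.042]
wrist_force: [-0.1, -0.1, 0.2]
width: 0.746
```

View pics/c10.png

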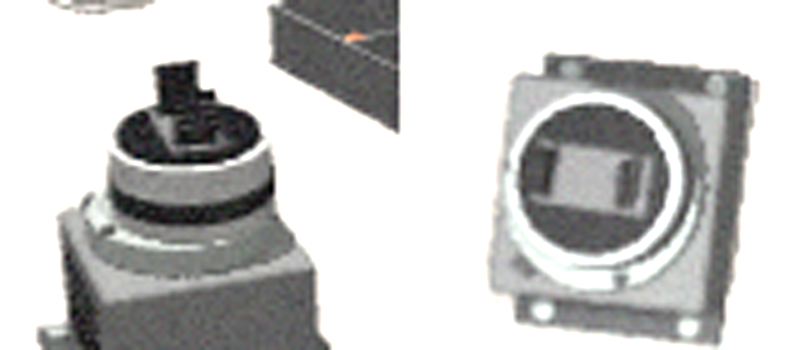

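View pics/full7.png

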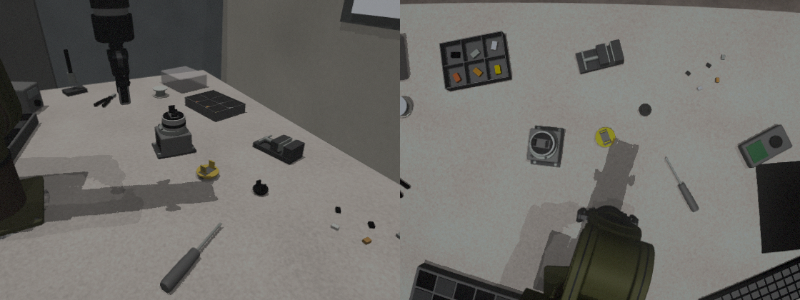

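The cap sits in the rim, with a bright ring visible all round it. The ears at (540,172) and (628,175) in the crop have spread, and the bystanders look unmoved. A numeric check next.

```bash
python3 - <<'E'
from h import *
ct={}
for n,box,thr in(("top",(175,175,228,228),90),("side",(222,145,265,180),60)):
    g=cv2.cvtColor(cv2.imread(f"pics/{n}7.png"),6);u=up(g,box,8);m=(u<thr).astype(np.uint8)
    c0=(np.array(proj(n,[.505,.1015,.124]))-box[:2])*8
    lab=cv2.connectedComponents(m)[1];msk=(lab==lab[int(c0[1])+ (60 if n=="top" else 45),int(c0[0])]).astype(np.uint8)
    c=max(cv2.findContours(msk,0,1)[0],key=cv2.contourArea)[:,0];px=back(c,box,8)
    if n=="side": px=px[px[:,1]>np.median(px[:,1])-1]
    e=cv2.fitEllipse((px*10).astype(np.float32)[:,None]);ct[n]=np.array(e[0])/10
    print(n,ct[n],np.array(e[1])/10,circ(n,px,.124))
print(tri(ct["top"],ct["side"]))
a,b=[plane("top",(160+x/5-.4,165+y/5-.4),.1485)[:2] for x,y in((540,172),(628,175))];print("ear c-c",np.linalg.norm(a-b))
d=[cv2.cvtColor(cv2.imread(f"pics/top{k}.png"),6) for k in(0,7)]
for nm,bx in(("small",(330,142,356,167)),("driver",(368,215,420,300))):
    for g in d:
        m=g[bx[1]:bx[3],bx[0]:bx[2]]<85;print(nm,np.argwhere(m).mean(0).round(1))
s=sensors.read_state();print(s["t"],s["wrist_force"])
E
```

```text
top [198.07510986 200.33323975] [30.39353333 30.64508972] (array([0.50550964, 0.10169997]), np.float64(0.0326260793890059), np.float64(0.00024211210315467556))
side [242.15766602 161.37476807] [12.56541595 29.16445313] (array([0.50156742, 0.09582818]), np.float64(0.033393057668436005), np.float64(0.0007935074978871883))
(array([0.50469867, 0.10255457, 0.12088292]), np.float64(0.0019076084842315083))
ear c-c 0.03640104800177862
small [11.3 12.8]
small [11.3 12.7]
driver [60.8 35.2]
driver [60.6 35.1]
15.975 [ 0.60717301 -1.0865897  -0.48621891]
```

```bash
python3 -c "
from cell import ticket;print(ticket.finish_job())"
```

```text
the job is handed in; nothing more can be done
None
```

The larger black cap is in the camera's rim with its ears let go, and I handed the job in at about 16 s. No verdict was reported.

**What I did:** I pinched the cap's ears at 30 N and lifted it. I lowered it in 1 mm, then 0.5 mm steps onto the rim axis seen in the images, about (0.505, 0.1015). There was no clear contact until the flange met the rim. The last wrist reading before release was 4.9 N, about 6 N net of its offset. I then released the ears and backed away.

**Last checks:**
- **Fit:** a bright ring of rim shows evenly all round the flange. The top view puts the cap's axis within 1 mm of the rim centre measured at the start.
- **Ears:** they stand 36.4 mm apart, centre to centre, against 36 mm when fully released.
- **Bystanders:** the small cap and screwdriver moved by no more than 0.2 px in the top view.
- **Robot:** clear of everything, with wrist force at noise level.

**What disagreed:**
- **Flange height:** the two views gave 121 mm for the flange, against about 124 mm for its top when flush. Earlier two-view heights also came out low (0.6 mm for the rim, up to 5 mm for the cap on the bench), so I relied on the contact height and the picture. The views missed each other by about 2 mm, within the stated calibration.
- **Grip opening:** while pinched it read about 25 mm, against the 27 mm stops. I found no cause for this.

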